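# Dock the carrier board of wet sample tiles in the drying frame

### The job

The board carrying two freshly lacquered tiles sits part-way along the runners of the wooden drying frame. With the fingertips, gently push it on along the runners, away from you, until both of its cleats drop into their notches and it sits down flat, then push the wooden turn button on the right-hand side of the frame round until it lies square across the edge of the board. Nothing is to be lifted, the wet tiles must not be touched or shifted, and the bowl, jar and brush beside the frame stay where they are.

Things in the scene. Friction and masses are not known exactly. Their poses are not given: they have to be found in the camera images.
- drying_frame: Fixed low wooden frame, 365 x 238 mm. Origin on the table, on its middle line; x = sliding direction (away from the robot), y left, z up; spans x = -150 to 215 mm. Side walls 16 mm thick, 61 mm high, inner faces at y = +-103. Inside each a runner 20 mm wide, top at z = 46, with two notches 20 mm long, 9 mm deep, centred at x = -20 and 165. Cross rails between are below z = 46 mm.
- dock (a point): Point fixed on the frame (x = 70, y = 0, z = 37 mm) where the carrier's origin comes to rest when both cleats are in their notches (3 mm play either way along x and y).
- carrier: Loose plywood board 260 (x) x 200 (y) mm, about 0.45 kg, bearing the tiles. Axes as the frame's. Two cross cleats under it (14 mm long in x, 12 mm high, full width) at x = -90 and 95 ride on the runners. Origin under its centre at the cleats' underside: 46 mm above the table on the runners, 37 mm in the notches; board top at z = 22 mm. Starts 50 to 95 mm short of the dock. Slides at 1 to 8 N.
- carrier_lip (a point): Middle of the upright outer face (facing the robot) of the lip on the board's near end, at x = -130, z = 33 mm in the carrier's frame. Lip 150 mm wide, 13 mm thick, rising 22 mm above the board: top 90 mm above the table riding, 81 mm docked. Pushed here at up to 40 mm/s the board drops by its own weight at the notches, then stops hard against their ends.
- tile_left: Wet lacquered tile, 95 (x) x 60 (y) x 8.5 mm, black with a gold flower, lying loose on the far part of the board, on the left. Origin at the centre of its underside. Not to be touched.
- tile_right: Wet lacquered tile, 95 (x) x 60 (y) x 8.5 mm, red with dark stripes, lying loose on the far part of the board, on the right. Origin at the centre of its underside. Not to be touched.
- button (a joint): Turn button: wooden bar 77 x 15 x 12 mm (62 to 74 mm above the table) turning on top of the right-hand wall. Rad: 0 = along the wall, knob toward the robot; negative = knob swung outward; grows as the knob swings in over the board (clockwise from above); pi/2 = square across the board's edge, stop at 1.7. Starts at -0.5 to 0; stays where left; about 1 N at the knob. A board not yet dropped blocks it.
- button_knob (a point): On the axis of the small turned knob near the end of the turn button, 48 mm from the pivot: 15 mm in diameter, standing from 74 to 94 mm above the table; this point is 84 mm above the table.
- button_pivot (a point): The brass screw on which the button turns, at x = 45, y = -111 mm of the frame, at the top of the bar, 74 mm above the table.
- bowl: Lacquered bowl, black with red inside, 114 mm wide, 56 mm high, loose on the table to the right of the frame. Origin under its centre.
- small_jar: Small glass screw jar, 38 mm wide, 46 mm high, loose on the table close to the right-hand wall of the frame, beyond the turn button. Origin under its centre.
- brush: Flat lacquer brush, 214 mm long, 34 mm wide, 11 mm high, lying loose along the left-hand wall of the frame. Origin under its centre.

How it is judged:
By the outcome, as a careful person would: the job done as asked, in the order asked, and still so for the second after the job is handed in, with the robot touching nothing.
It also fails if it takes over 54 s, if anything falls off the work surface, if the arm or the gripper's body presses on something with over 40 N, if the wrist force passes 120 N, or if a joint passes its speed limit or range.

### The arm

A 6-joint arm with a two-finger parallel gripper is mounted at the origin on a cart in front of the work surface, level with it; the furniture and walls round the work are solid. World frame = base frame: x ahead of the robot, y to its left, z up, the work surface at z = 0. Lengths are in m, angles in rad, forces in N, time in s.
With the tool pointing down it reaches from about 0.375 to 0.9 m from the base axis. Payload 3.1 kg.
Tool frame: the origin (TCP) lies at the centre of the arm's flange, where the gripper is bolted on; the fingertips stand 182 mm ahead of it and the grasp point (between the pads) lies 164 mm ahead of it; z points along the fingers, y is the line along which they close (so a half turn about z gives the same grasp; the last joint's range is limited). The gripper opens to 87 mm and grips with 3 to 60 N. Pads are 19 mm wide; open, the fingers measure 117 mm over their backs; the gripper's body (75 mm by 190 mm) begins 51 mm behind the grasp point.
Start: joints at [1.056, 0.527, 1.433, -0, 1.181, -0.178], TCP at [0.207, 0.59, 0.405] pointing down, gripper open.
Joint ranges: [-3.08, 3.08], [-0.75, 2.2], [0.22, 2.44], [-1.43, 4.57], [0, 2.65], [-2.85, 2.85]. Speed limits (rad/s): [2.79, 2.79, 3.14, 3.14, 3.14, 3.14].

### API

Orientations are given as a unit quaternion [x, y, z, w].
In Python, from rig import * gives the robot as it stands.
- The arm moves only by the tool move_arm, never from a script. Its argument "commands" is a list that holds one entry, the list of rows, each a list of 6 numbers: the shift along the tool's x, y, z in units of 40 mm (1.0 is 40 mm), then the turn, a rotation vector about the tool's x, y, z in rad. A call has 1 to 12 rows; each row is the pose to reach, as a shift and turn from the pose commanded when the call began, along the tool's axes at that moment; what a row does not reach only later rows make up. A row lasts 1/8 s, in which the tool goes at most 62.5 mm and 10.7 degrees, less where a joint would pass 70% of its speed; a pose out of reach is approached as far as the arm can. A call with a gripper value outside its range is refused whole. "claw" is the closure, from -1 (fully open) to 1 (shut), so that 0 is half open, set as the call begins (left out, the last holds). The fingers move at their own pace and stop on an object; "squeeze" is the grip in N (left out, the last holds). Time passes only in rows, so rows that repeat a pose let the fingers close. It gives the time, the measured TCP pose, the force, the opening and the grip force at its end, in the units of the state.
- get_obs(): the state, without advancing time (a new reading comes with each control period).
- camera(name): name is "scene" or "top"; returns a dict with "pixels" (420x560x3 uint8, blue, green, red), "range_z" (420x560 float32, m along the optical axis (not along the pixel's ray), 0 where there is no reading), "camera_matrix" (3x3 intrinsics, pixels), "extrinsics" (4x4, takes a point from world to camera coordinates). Camera axes: x right, y up, looking along -z (the intrinsics and any distortion apply to the point x, -y, -z); pixel columns grow to the right and rows downward; lengths in m; the calibration is good to about 2 mm. A picture is of the moment at which its call begins.
- hand_in(): hands the job in; it is judged then, once.
The state is a dict: "time": time; "q": joint angles; "joint_velocities": joint speeds; "joint_torque": joint torques, N m; "position": TCP position; "tool_rot": TCP orientation; "ft_force": force on the tool from outside, world axes, zero at the start; "moment": the same for the moment, N m; "grip_width": finger opening in m; "grip_force": force on a finger pad.
Only numpy, scipy, OpenCV 4.12 (cv2) and the standard library are available. Lean on these libraries where they do the work, as an engineer would, in place of code of your own. Each camera call takes 0.05 s, during which the arm holds its last target. There are 200 camera calls.

## Working session

There is one attempt and no reset: what is moved stays moved. The work goes in short steps, Python scripts to look and compute and a tool call to move; the robot and the scene stay as the last step left them, time stands still between calls to the robot, and variables do not carry over. Pictures are saved under pics/ and viewed, at most 10 in all, crops included, and the job is handed in when it is done.

Besides the shell and the picture viewer there is one more tool, called after "Call:" by a JSON object that holds its "op" and its "data". move_arm: Moves the arm, as the interface text tells. Its arguments: {"type":"object","properties":{"commands":{"type":"array","items":{"type":"array","items":{"type":"array","items":{"type":"number"}}}},"claw":{"type":"number"},"squeeze":{"type":"number"}},"required":["commands"]}

```bash
mkdir -p pics
cat > h.py <<'E'
from rig import *
import numpy as np, cv2
def cloud(c):
    K=np.array(c["camera_matrix"]);E=np.array(c["extrinsics"]);z=c["range_z"]
    v,u=np.mgrid[0:z.shape[0],0:z.shape[1]]
    x=(u-K[0,2])/K[0,0]*z; y=(v-K[1,2])/K[1,1]*z
    P=np.stack([x,-y,-z],-1)
    W=(P-E[:3,3])@E[:3,:3]
    W[z==0]=np.nan
    return W
E
python3 - <<'E'
from h import *
for n in("scene","top"):
    c=camera(n);cv2.imwrite(f"pics/{n}0.png",c["pixels"]);np.savez(f"{n}0.npz",W=cloud(c),p=c["pixels"])
o=get_obs();print(o)
E
```

```text
{'time': 0.1, 'q': array([ 1.05549324e+00,  5.28388714e-01,  1.43378416e+00,  2.13307644e-05,
        1.18141693e+00, -1.78524618e-01]), 'joint_velocities': array([ 0.00180173, -0.0021387 , -0.00300238,  0.0019965 , -0.00137191,
        0.00112388]), 'joint_torque': array([-4.06849231e-04, -4.40987027e+01, -1.77150929e+01,  6.34813774e-02,
        5.32367360e-02, -4.11276721e-05]), 'position': array([0.20635813, 0.58961937, 0.40385643]), 'tool_rot': array([ 1.67598503e-01,  9.85854829e-01, -9.35735237e-04, -3.48788861e-04]), 'ft_force': array([ 0.64702416, -0.36353706,  0.44861891]), 'moment': array([0.02612097, 0.04782755, 0.02287877]), 'grip_force': 0.0, 'grip_width': 0.08664880886025117}
```

View pics/top0.png

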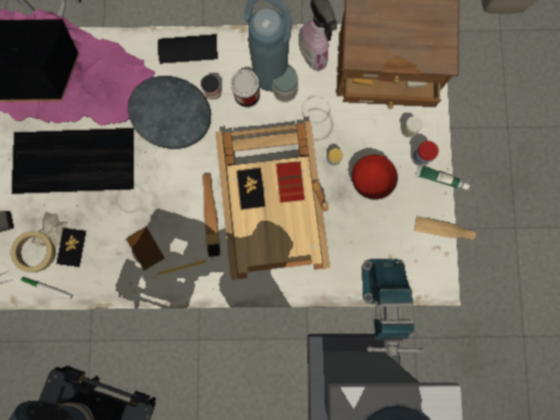

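View pics/scene0.png

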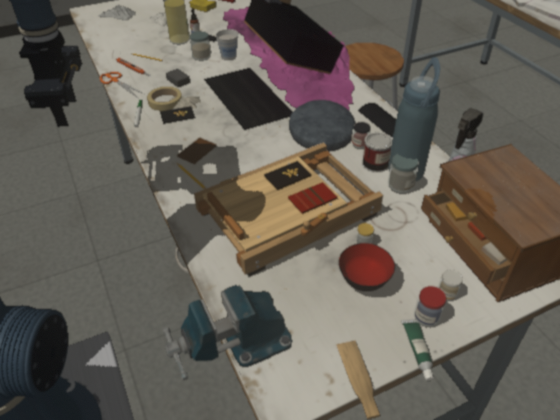

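The top view shows the frame centred near (272,195), with its near end at (280,272), the button at about (319,195), the jar at (335,155) and the bowl at (374,176). Next I measure the positions.

Run:
```python
from h import *
d=np.load("top0.npz");W=d["W"];p=d["p"]
for n,(u,v) in dict(nearL=(238,272),nearR=(321,263),farL=(224,135),farR=(308,128),midboard=(270,215),lip=(280,266),knob=(322,206),piv=(318,190),jar=(335,155),bowl=(374,176),brush=(210,210),base=(400,400),vise=(390,280)).items(): print(n,W[v,u].round(3))
def fit(lo,hi,box):
    m=(W[...,2]>lo)&(W[...,2]<hi);b=np.zeros_like(m);b[box[1]:box[3],box[0]:box[2]]=1;return W[m&b]
# wall tops z~.061
P=fit(.056,.0655,(212,115,335,285)); 
r=cv2.minAreaRect((P[:,:2]*1000).astype(np.float32));print("walls",r,cv2.boxPoints(r))
for lo,hi in((.066,.08),(.08,.1)):
    P=fit(lo,hi,(212,115,335,285));print(lo,len(P),P[::max(1,len(P)//30)].round(3).tolist())
c=cv2.resize(p[110:290,205:345],None,fx=4.2,fy=3.3*1.0,interpolation=cv2.INTER_CUBIC)
c=cv2.resize(p[110:290,205:345],None,fx=3.3,fy=3.3,interpolation=cv2.INTER_CUBIC)
cv2.imwrite("pics/c0.png",c)
```

```text
nearL [0.428 0.374 0.069]
nearR [0.447 0.177 0.049]
farL [0.768 0.413 0.045]
farR [0.779 0.203 0.059]
midboard [0.563 0.298 0.065]
lip [0.441 0.275 0.09 ]
knob [0.58  0.175 0.087]
piv [0.621 0.182 0.073]
jar [0.714 0.136 0.044]
bowl [0.666 0.034 0.012]
brush [0.584 0.453 0.008]
base [ 0.116 -0.011  0.002]
vise [0.407 0.025 0.101]
walls ((605.837890625, 296.0909729003906), (365.2326354980469, 238.44839477539062), 6.345870494842529) [[411.16266 394.40005]
 [437.51837 157.4127 ]
 [800.5131  197.78189]
 [774.1574  434.76923]]
0.066 8004 [[0.724, 0.412, 0.066], [0.687, 0.285, 0.067], [0.678, 0.358, 0.069], [0.667, 0.259, 0.077], [0.66, 0.379, 0.074], [0.653, 0.298, 0.068], [0.643, 0.223, 0.076], [0.636, 0.39, 0.068], [0.627, 0.343, 0.075], [0.621, 0.303, 0.068], [0.613, 0.283, 0.067], [0.604, 0.247, 0.075], [0.598, 0.211, 0.069], [0.588, 0.333, 0.078], [0.581, 0.248, 0.068], [0.573, 0.197, 0.068], [0.565, 0.289, 0.067], [0.556, 0.377, 0.068], [0.547, 0.265, 0.073], [0.539, 0.37, 0.069], [0.531, 0.246, 0.069], [0.522, 0.36, 0.07], [0.514, 0.256, 0.071], [0.505, 0.351, 0.069], [0.497, 0.256
[... 175 characters left out ...]
, [0.656, 0.371, 0.08], [0.638, 0.257, 0.08], [0.618, 0.264, 0.081], [0.599, 0.314, 0.08], [0.588, 0.171, 0.097], [0.585, 0.316, 0.08], [0.457, 0.221, 0.088], [0.454, 0.229, 0.092], [0.452, 0.256, 0.087], [0.452, 0.219, 0.087], [0.45, 0.266, 0.094], [0.45, 0.231, 0.088], [0.448, 0.296, 0.087], [0.448, 0.261, 0.094], [0.447, 0.226, 0.092], [0.446, 0.312, 0.087], [0.446, 0.277, 0.09], [0.445, 0.243, 0.091], [0.444, 0.335, 0.091], [0.444, 0.3, 0.088], [0.443, 0.266, 0.094], [0.442, 0.351, 0.088], [0.441, 0.317, 0.089], [0.441, 0.282, 0.091], [0.439, 0.349, 0.09], [0.439, 0.314, 0.087], [0.439, 0.28, 0.09], [0.437, 0.326, 0.089], [0.437, 0.291, 0.086], [0.435, 0.319, 0.09], [0.43, 0.347, 0.088]]
```

View pics/c0.png

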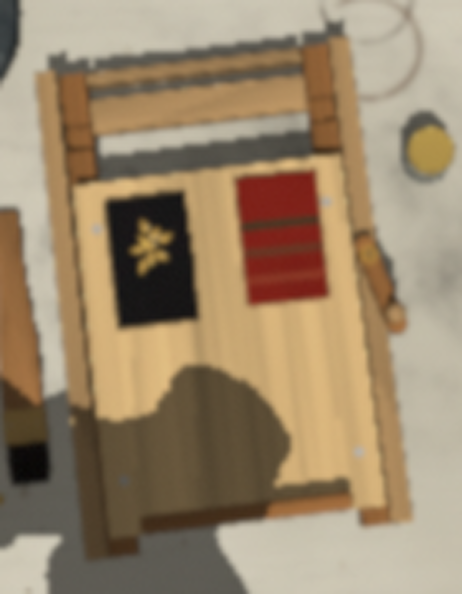

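```bash
cat >> h.py <<'E'
X=np.array([.9939,.1105]);Y=np.array([-.1105,.9939]);O=np.array([.5734,.2925])
def fr(p): d=np.asarray(p)[...,:2]-O; return np.stack([d@X,d@Y],-1)
def wr(a,b): return O+a*X+b*Y
def tool(q,p):
    from scipy.spatial.transform import Rotation as R
    return R.from_quat(q).inv().apply(np.asarray(p))
E
python3 - <<'E'
from h import *
d=np.load("top0.npz");W=d["W"];p=d["p"]
F=fr(W);z=W[...,2]
m=(z>.08)&(z<.1)&(F[...,0]<-.1)&(F[...,0]>-.16)&(abs(F[...,1])<.1)
print("lip",np.percentile(F[m],[2,50,98],axis=0))
m=(z>.081)&(z<.1)&(F[...,0]<.04)&(F[...,0]>-.02)&(F[...,1]<-.085)&(F[...,1]>-.16)
print("knob",F[m].mean(0),m.sum(),np.argwhere(m).mean(0))
m=(z>.068)&(z<.08)&(F[...,0]<.1)&(F[...,0]>-.05)&(F[...,1]<-.1)&(F[...,1]>-.16)
print("bar",cv2.minAreaRect((F[m]*1000).astype(np.float32)))
hsv=cv2.cvtColor(p,cv2.COLOR_BGR2HSV)
m=((hsv[...,0]<8)|(hsv[...,0]>172))&(hsv[...,1]>150)&(abs(F[...,1])<.1)&(F[...,0]>-.05)&(F[...,0]<.2)&(z>.05)
print("red",cv2.minAreaRect((F[m]*1000).astype(np.float32)))
v=W[250:345,355:420];print("vise zmax",np.nanmax(v[...,2]))
print("lip world",wr(-.136,0),"start rest tcp",wr(-.166,0))
q=get_obs()["tool_rot"];pz=get_obs()["position"]
print(tool(q,np.r_[wr(-.175,0),.30]-pz)/.04, tool(q,np.r_[wr(-.175,0),.255]-pz)/.04)
E
```

```text
lip [[-0.13608813 -0.07279436]
 [-0.129916   -0.00066071]
 [-0.12369544  0.0708333 ]]
knob [-0.00224409 -0.12315454] 31 [203.70967742 324.29032258]
bar ((25.671165466308594, -115.58531951904297), (132.21673583984375, 30.92422866821289), 0.10025469213724136)
red ((63.57189178466797, -50.11212158203125), (55.45296096801758, 91.36666107177734), 89.092041015625)
vise zmax 0.13407199435469538
lip world [0.4382296 0.277472 ] start rest tcp [0.4084126 0.274157 ]
[-7.1718679  -5.86651346  2.6052428 ] [-7.17228871 -5.86430631  3.73024056]
```

Call:
{"op": "move_arm", "data": {"commands": [[[-1.2, -1, 0.4, 0, 0, -0.08], [-2.4, -2, 0.8, 0, 0, -0.16], [-3.6, -3, 1.2, 0, 0, -0.24], [-4.8, -4, 1.7, 0, 0, -0.32], [-6, -5, 2.1, 0, 0, -0.4], [-6.7, -5.5, 2.4, 0, 0, -0.447], [-7.17, -5.87, 2.6, 0, 0, -0.447], [-7.17, -5.87, 2.6, 0, 0, -0.447], [-7.17, -5.87, 2.6, 0, 0, -0.447]]], "claw": 0.3}}

```text
time: 1.23
position: [0.3993, 0.2738, 0.3008]
tool_rot: [-0.055, 0.998, 0.0, -0.0]
ft_force: [0.8, 0.0, -0.5]
grip_width: 0.0306
grip_force: 0.0
```

```bash
cat >> h.py <<'E'
def st(dz=None):
    o=get_obs();p=o["position"];q=o["tool_rot"];print("t",o["time"],"pos",p.round(4),"frame",fr(p).round(4),"f",o["ft_force"].round(1),"w",round(o["grip_width"],4))
    print("tool axes in frame: x",tool(q,[*X,0]).round(3),"y",tool(q,[*Y,0]).round(3)," (frame x / y expressed in tool)")
    return q,p
E
python3 - <<'E'
from h import *
q,p=st()
print(tool(q,np.r_[wr(-.165,0),.253]-p)/.04)
E
```

```text
t 1.225 pos [0.3993 0.2738 0.3008] frame [-0.1751  0.0007] f [ 0.8  0.  -0.5] w 0.0306
tool axes in frame: x [-1.     0.001 -0.   ] y [0.001 1.    0.   ]  (frame x / y expressed in tool)
[-0.25301444 -0.01707221  1.1944429 ]
```

Call:
{"op": "move_arm", "data": {"commands": [[[0, 0, 0.5, 0, 0, 0], [0, 0, 1.0, 0, 0, 0], [0, 0, 1.2, 0, 0, 0], [-0.15, 0, 1.2, 0, 0, 0], [-0.3, 0, 1.2, 0, 0, 0], [-0.4, 0, 1.2, 0, 0, 0], [-0.5, 0, 1.2, 0, 0, 0], [-0.58, 0, 1.2, 0, 0, 0], [-0.66, 0, 1.2, 0, 0, 0], [-0.74, 0, 1.2, 0, 0, 0]]]}}

```text
time: 2.48
position: [0.4274, 0.2765, 0.2525]
tool_rot: [-0.055, 0.998, -0.001, -0.003]
ft_force: [-8.1, 0.8, 4.9]
grip_width: 0.0302
grip_force: 3.7
```

Call:
{"op": "move_arm", "data": {"commands": [[[-0.08, 0, 0, 0, 0, 0], [-0.16, 0, 0, 0, 0, 0], [-0.24, 0, 0, 0, 0, 0], [-0.32, 0, 0, 0, 0, 0], [-0.4, 0, 0, 0, 0, 0], [-0.48, 0, 0, 0, 0, 0], [-0.56, 0, 0, 0, 0, 0], [-0.64, 0, 0, 0, 0, 0], [-0.72, 0, 0, 0, 0, 0]]]}}

```text
time: 3.6
position: [0.4544, 0.2793, 0.2523]
tool_rot: [-0.055, 0.998, -0.001, -0.005]
ft_force: [-8.4, -1.7, 6.1]
grip_width: 0.0301
grip_force: 4.0
```

Run:
```python
from h import *
q,p=st()
c=camera("top");W=cloud(c);F=fr(W);z=W[...,2]
m=(z>.08)&(z<.1)&(F[...,0]<-.05)&(F[...,0]>-.16)&(abs(F[...,1])<.1)
print("lip",np.percentile(F[m],[2,50,98],axis=0))
c=camera("scene");cv2.imwrite("pics/s1.png",cv2.resize(c["pixels"][120:290,170:420],None,fx=3,fy=3,interpolation=cv2.INTER_CUBIC))
```

```text
t 3.6 pos [0.4544 0.2793 0.2523] frame [-0.1198  0.    ] f [-8.4 -1.7  6.1] w 0.0301
tool axes in frame: x [-1.     0.001 -0.011] y [ 0.001  1.    -0.002]  (frame x / y expressed in tool)Traceback (most recent call last):
  File "<stdin>", line 5, in <module>
    return _quantile_unchecked(
        a, q, axis, out, overwrite_input, method, keepdims, weights)
    return _ureduce(a,
                    func=_quantile_ureduce_func,
    ...<5 lines>...
                    overwrite_input=overwrite_input,
                    method=method)
    r = func(a, **kwargs)
    result = _quantile(arr,
                       quantiles=q,
    ...<2 lines>...
                       out=out,
                       weights=wgt)
    slices_having_nans = np.isnan(arr[-1, ...])
                                  ~~~^^^^^^^^^
IndexError: index -1 is out of bounds for axis 0 with size 0
```

Run:
```python
from h import *
c=camera("scene");W=cloud(c);F=fr(W);z=W[...,2]
cv2.imwrite("pics/s1.png",cv2.resize(c["pixels"][120:290,170:420],None,fx=3,fy=3,interpolation=cv2.INTER_CUBIC))
```

```text
(no output)
```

View pics/s1.png

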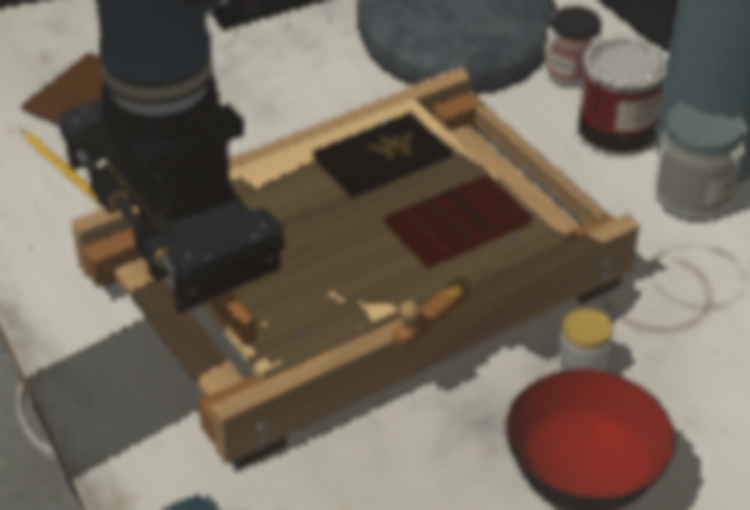

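The gripper is behind the lip and pushing. The tiles are still in place on the board. I'll keep pushing.

Call:
{"op": "move_arm", "data": {"commands": [[[-0.08, 0, 0, 0, 0, 0], [-0.16, 0, 0, 0, 0, 0], [-0.24, 0, 0, 0, 0, 0], [-0.32, 0, 0, 0, 0, 0], [-0.4, 0, 0, 0, 0, 0], [-0.48, 0, 0, 0, 0, 0], [-0.56, 0, 0, 0, 0, 0], [-0.64, 0, 0, 0, 0, 0], [-0.72, 0, 0, 0, 0, 0], [-0.8, 0, 0, 0, 0, 0], [-0.88, 0, 0, 0, 0, 0], [-0.96, 0, 0, 0, 0, 0]]]}}

```text
time: 5.2
position: [0.4927, 0.2836, 0.2523]
tool_rot: [-0.055, 0.998, -0.001, -0.005]
ft_force: [-8.3, -1.3, 5.6]
grip_width: 0.0306
grip_force: 3.9
```

Call:
{"op": "move_arm", "data": {"commands": [[[-0.06, 0, 0, 0, 0, 0], [-0.12, 0, 0, 0, 0, 0], [-0.18, 0, 0, 0, 0, 0], [-0.22, 0, 0, 0, 0, 0]]]}}

```text
time: 5.7
position: [0.503, 0.2848, 0.2523]
tool_rot: [-0.055, 0.998, -0.001, -0.003]
ft_force: [-6.4, -0.4, 3.6]
grip_width: 0.0309
grip_force: 2.9
```

Run:
```python
from h import *
q,p=st()
c=camera("scene");W=cloud(c);F=fr(W);z=W[...,2]
m=(F[...,0]>-.02)&(F[...,0]<.06)&(abs(F[...,1])<.07)&(z<.1)
print("board z near/far",np.nanmedian(z[m]),m.sum())
```

```text
t 5.7 pos [0.503  0.2848 0.2523] frame [-0.0708  0.0002] f [-6.4 -0.4  3.6] w 0.0309
tool axes in frame: x [-1.     0.    -0.005] y [ 0.     1.    -0.001]  (frame x / y expressed in tool)
board z near/far 0.05823280123261278 908
```

Call:
{"op": "move_arm", "data": {"commands": [[[0.1, 0, 0, 0, 0, 0], [0.3, 0, 0, 0, 0, 0], [0.5, 0, 0, 0, 0, 0], [0.5, 0, -1, 0, 0, 0], [0.5, -1, -2, 0, 0, 0.1], [0.5, -2.5, -2, 0, 0, 0.25], [0.5, -4, -2, 0, 0, 0.4], [0.5, -5, -2, 0, 0, 0.447], [0.5, -5, -2, 0, 0, 0.447]]], "claw": 0.3}}

```text
time: 6.88
position: [0.507, 0.0817, 0.333]
tool_rot: [0.17, 0.985, -0.0, 0.001]
ft_force: [0.6, -0.2, 0.5]
grip_width: 0.0303
grip_force: 0.0
```

Run:
```python
from h import *
q,p=st()
c=camera("top");W=cloud(c);F=fr(W);z=W[...,2]
m=(F[...,0]>-.04)&(F[...,0]<.19)&(abs(F[...,1])<.09)&(z<.063)&(z>.05)
A=np.c_[F[m],np.ones(m.sum())];print("plane",np.linalg.lstsq(A,z[m],rcond=None)[0],m.sum())
m=(z>.073)&(z<.1)&(F[...,0]<-.03)&(F[...,0]>-.1)&(abs(F[...,1])<.085)
print("lip",m.sum(),np.percentile(F[m],[2,50,98],axis=0) if m.any() else 0)
m=(z>.081)&(z<.1)&(F[...,0]<.04)&(F[...,0]>-.02)&(F[...,1]<-.085)&(F[...,1]>-.16)
print("knob",F[m].mean(0),m.sum())
cv2.imwrite("pics/t2.png",cv2.resize(c["pixels"][110:290,205:345],None,fx=3.3,fy=3.3,interpolation=cv2.INTER_CUBIC))
```

```text
t 6.875 pos [0.507  0.0817 0.333 ] frame [-0.0893 -0.2022] f [ 0.6 -0.2  0.5] w 0.0303
tool axes in frame: x [-0.9    0.437  0.001] y [ 0.437  0.9   -0.001]  (frame x / y expressed in tool)
plane [-0.00120329 -0.00118161  0.05928865] 4837
lip 357 [[-0.05983792 -0.0731577 ]
 [-0.05379184 -0.00076906]
 [-0.04710779  0.07016271]]
knob [-0.00212133 -0.12325358] 31
```

View pics/t2.png

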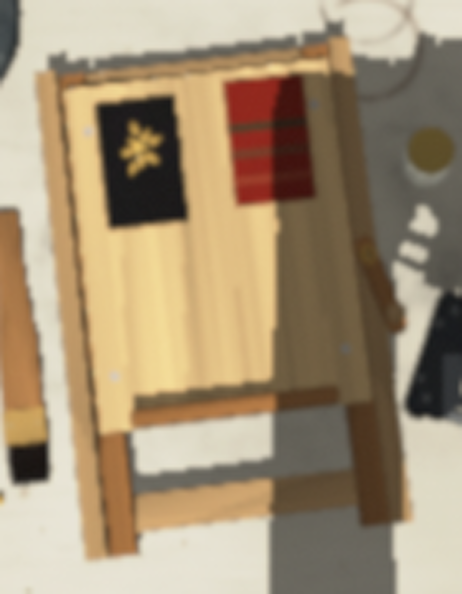

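The board is flat: board top z is 59 mm and level, with the lip face at x = −60 mm. The tiles have not shifted on the board. The knob is at crop (397,320), θ ≈ −0.25. I'll go down behind it with closed fingers.

```bash
cat >> h.py <<'E'
PV=np.array([.045,-.111])
def plan(ths,gap,z=.262,phimax=64.,p=None):
    q,p0=st()
    yt=tool(q,[*X,0])[1],tool(q,[*Y,0])[1]; a0=np.degrees(np.arctan2(yt[1],yt[0]))
    for t in ths:
        phi=min(a0,phimax,90-np.degrees(t)); n=np.array([np.cos(np.radians(phi)),np.sin(np.radians(phi))])
        C=PV+.048*np.array([-np.cos(t),np.sin(t)])-gap*n
        print(round(t,2),(tool(q,np.r_[wr(*C),z]-p0)/.04).round(2),"turn z",round(np.radians(a0-phi),3))
E
python3 - <<'E'
from h import *
print(get_obs()["q"].round(2))
plan([-.25],.040,.30); plan([-.25],.040,.262)
E
```

```text
[-0.06  0.48  1.78  0.    0.88 -1.29]
t 6.925 pos [0.5066 0.0831 0.3329] frame [-0.0895 -0.2008] f [-0.   1.2 -0.3] w 0.0302
tool axes in frame: x [-0.9    0.435  0.   ] y [0.435 0.9   0.   ]  (frame x / y expressed in tool)
-0.25 [-1.13  1.71  0.82] turn z 0.004
t 6.925 pos [0.5066 0.0831 0.3329] frame [-0.0895 -0.2008] f [-0.   1.2 -0.3] w 0.0302
tool axes in frame: x [-0.9    0.435  0.   ] y [0.435 0.9   0.   ]  (frame x / y expressed in tool)
-0.25 [-1.13  1.71  1.77] turn z 0.004
```

Call:
{"op": "move_arm", "data": {"commands": [[[-0.6, 0.8, 0.4, 0, 0, 0], [-1.13, 1.7, 0.8, 0, 0, 0], [-1.13, 1.7, 0.8, 0, 0, 0], [-1.13, 1.7, 1.4, 0, 0, 0], [-1.13, 1.7, 1.77, 0, 0, 0], [-1.13, 1.7, 1.77, 0, 0, 0]]], "claw": 1}}

```text
time: 7.68
position: [0.5707, 0.1337, 0.2609]
tool_rot: [0.167, 0.986, -0.0, -0.002]
ft_force: [-0.9, -0.6, 0.6]
grip_width: 0.0006
grip_force: 0.0
```

Run:
```python
from h import *
plan([-.25,-.1,.1,.3,.5,.7,.85,1.0,1.15,1.3,1.4,1.5,1.57],.0225)
```

```text
t 7.675 pos [0.5707 0.1337 0.2609] frame [-0.0203 -0.1576] f [-0.9 -0.6  0.6] w 0.0006
tool axes in frame: x [-0.902  0.432 -0.003] y [0.432 0.902 0.   ]  (frame x / y expressed in tool)
-0.25 [-0.04  0.42 -0.03] turn z 0.007
-0.1 [ 0.06  0.57 -0.03] turn z 0.007
0.1 [ 0.16  0.78 -0.03] turn z 0.007
0.3 [ 0.22  1.02 -0.03] turn z 0.007
0.5 [ 0.26  1.26 -0.03] turn z 0.053
0.7 [ 0.33  1.51 -0.03] turn z 0.253
0.85 [ 0.36  1.71 -0.03] turn z 0.403
1.0 [ 0.35  1.91 -0.03] turn z 0.553
1.15 [ 0.31  2.1  -0.03] turn z 0.703
1.3 [ 0.24  2.29 -0.03] turn z 0.853
1.4 [ 0.19  2.41 -0.03] turn z 0.953
1.5 [ 0.11  2.52 -0.03] turn z 1.053
1.57 [ 0.06  2.59 -0.03] turn z 1.123
```

Call:
{"op": "move_arm", "data": {"commands": [[[-0.02, 0.2, -0.03, 0, 0, 0], [-0.04, 0.42, -0.03, 0, 0, 0], [0.06, 0.57, -0.03, 0, 0, 0], [0.11, 0.67, -0.03, 0, 0, 0], [0.16, 0.78, -0.03, 0, 0, 0], [0.19, 0.9, -0.03, 0, 0, 0], [0.22, 1.02, -0.03, 0, 0, 0], [0.24, 1.14, -0.03, 0, 0, 0], [0.26, 1.26, -0.03, 0, 0, 0.05], [0.3, 1.38, -0.03, 0, 0, 0.15], [0.33, 1.51, -0.03, 0, 0, 0.25], [0.33, 1.51, -0.03, 0, 0, 0.25]]]}}

```text
time: 9.18
position: [0.5798, 0.1953, 0.2633]
tool_rot: [0.288, 0.957, 0.001, 0.001]
ft_force: [0.1, 0.2, -1.1]
grip_width: 0.0004
grip_force: 0.0
```

Run:
```python
from h import *
plan([.7,.85,1.0,1.15,1.3,1.4,1.5,1.57],.0225)
c=camera("scene");cv2.imwrite("pics/s3.png",cv2.resize(c["pixels"][120:290,170:420],None,fx=3,fy=3,interpolation=cv2.INTER_CUBIC))
```

```text
t 9.175 pos [0.5798 0.1953 0.2633] frame [-0.0044 -0.0973] f [ 0.1  0.2 -1.1] w 0.0004
tool axes in frame: x [-0.767  0.641  0.002] y [0.641 0.767 0.   ]  (frame x / y expressed in tool)
0.7 [ 0.04 -0.03  0.03] turn z 0.004
0.85 [0.1  0.16 0.03] turn z 0.154
1.0 [0.15 0.35 0.03] turn z 0.304
1.15 [0.16 0.55 0.03] turn z 0.454
1.3 [0.14 0.75 0.03] turn z 0.604
1.4 [0.11 0.88 0.03] turn z 0.704
1.5 [0.07 1.   0.03] turn z 0.804
1.57 [0.03 1.09 0.03] turn z 0.874
```

View pics/s3.png

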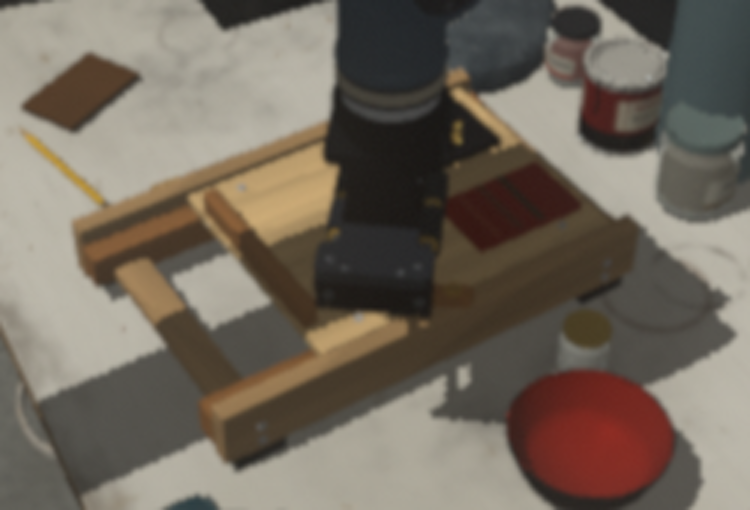

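The button has left the wall and is swinging in (bar end at about (455,295)), with the gripper over the knob. I'll continue the arc.

Call:
{"op": "move_arm", "data": {"commands": [[[0.07, 0.06, 0, 0, 0, 0.08], [0.1, 0.16, 0, 0, 0, 0.15], [0.13, 0.25, 0, 0, 0, 0.23], [0.15, 0.35, 0, 0, 0, 0.3], [0.16, 0.45, 0, 0, 0, 0.38], [0.16, 0.55, 0, 0, 0, 0.45], [0.15, 0.65, 0, 0, 0, 0.53], [0.14, 0.75, 0, 0, 0, 0.6], [0.11, 0.88, 0, 0, 0, 0.7], [0.07, 1.0, 0, 0, 0, 0.8], [0.05, 1.05, 0, 0, 0, 0.84], [0.05, 1.05, 0, 0, 0, 0.84]]]}}

```text
time: 10.72
position: [0.6012, 0.2308, 0.2632]
tool_rot: [0.654, 0.757, 0.0, 0.0]
ft_force: [-0.4, 0.1, 0.8]
grip_width: -0.0001
grip_force: 0.0
```

```bash
cat >> h.py <<'E'
def knob(name,view=None):
    c=camera(name);W=cloud(c);F=fr(W);z=W[...,2]
    m=(z>.066)&(z<.1)&(F[...,0]<.075)&(F[...,0]>.01)&(F[...,1]<-.05)&(F[...,1]>-.125)
    print("button",np.percentile(F[m],[5,50,95],axis=0).round(3).tolist() if m.any() else 0,m.sum())
    print("bar",cv2.minAreaRect((F[m]*1000).astype(np.float32)) if m.any() else 0)
    k=m&(z>.083); print("knob",F[k].mean(0) if k.any() else 0,k.sum())
    if view: cv2.imwrite(view,cv2.resize(c["pixels"][110:290,205:345],None,fx=3.3,fy=3.3,interpolation=cv2.INTER_CUBIC))
E
python3 - <<'E'
from h import *
plan([1.5,1.57,1.62],.0225)
E
```

```text
t 10.725 pos [0.6012 0.2308 0.2632] frame [ 0.0208 -0.0644] f [-0.4  0.1  0.8] w -0.0001
tool axes in frame: x [-0.035  0.999  0.001] y [0.999 0.035 0.   ]  (frame x / y expressed in tool)
1.5 [ 0.01 -0.04  0.03] turn z 0.0
1.57 [0.03 0.04 0.03] turn z 0.034
1.62 [0.06 0.1  0.03] turn z 0.084
```

Back off along the tool's −y, move up and aside, and look.

Call:
{"op": "move_arm", "data": {"commands": [[[0, -0.2, 0, 0, 0, 0], [0, -0.6, 0, 0, 0, 0], [0, -0.7, -0.8, 0, 0, 0], [0, -2, -1.6, 0, 0, 0], [-1, -3, -1.6, 0, 0, 0], [-2.4, -3.3, -1.6, 0, 0, 0], [-3.8, -3.3, -1.6, 0, 0, 0], [-4.5, -3.3, -1.6, 0, 0, 0], [-4.5, -3.3, -1.6, 0, 0, 0]]]}}

```text
time: 11.85
position: [0.4961, 0.0319, 0.3274]
tool_rot: [0.656, 0.755, 0.0, 0.0]
ft_force: [0.8, 0.6, 0.6]
grip_width: 0.0003
grip_force: 0.0
```

Run:
```python
from h import *
st();knob("top","pics/t4.png")
```

```text
t 11.85 pos [0.4961 0.0319 0.3274] frame [-0.1056 -0.2504] f [0.8 0.6 0.6] w 0.0003
tool axes in frame: x [-0.03   1.     0.001] y [ 1.    0.03 -0.  ]  (frame x / y expressed in tool)
button [[0.032, -0.12], [0.04, -0.088], [0.05, -0.055]] 202
bar ((42.12741470336914, -88.23365783691406), (66.24575805664062, 46.73854064941406), 68.45285034179688)
knob [ 0.03724705 -0.06323887] 30
```

View pics/t4.png

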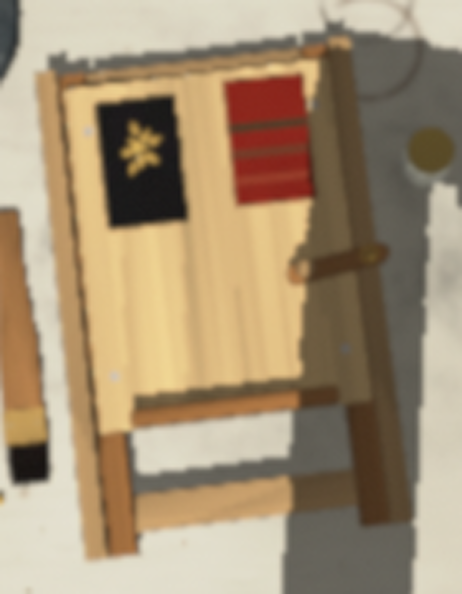

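The bar runs from the pivot at (374,254) to the knob at (300,272). That gives θ ≈ 1.41, about 8 mm at the knob short of square. The contact gap was really about 16.4 mm, so I'll push once more.

Run:
```python
from h import *
plan([1.571],.045,.30);plan([1.571],.045,.263);plan([1.571],.0164,.263)
```

```text
t 11.9 pos [0.4957 0.0331 0.3273] frame [-0.1059 -0.2492] f [-0.3  0.6  0.1] w 0.0003
tool axes in frame: x [-0.031  1.    -0.   ] y [1.    0.031 0.   ]  (frame x / y expressed in tool)
1.57 [4.57 2.79 0.68] turn z 0.032
t 11.9 pos [0.4957 0.0331 0.3273] frame [-0.1059 -0.2492] f [-0.3  0.6  0.1] w 0.0003
tool axes in frame: x [-0.031  1.    -0.   ] y [1.    0.031 0.   ]  (frame x / y expressed in tool)
1.57 [4.57 2.79 1.61] turn z 0.032
t 11.9 pos [0.4957 0.0331 0.3273] frame [-0.1059 -0.2492] f [-0.3  0.6  0.1] w 0.0003
tool axes in frame: x [-0.031  1.    -0.   ] y [1.    0.031 0.   ]  (frame x / y expressed in tool)
1.57 [4.55 3.51 1.61] turn z 0.032
```

Call:
{"op": "move_arm", "data": {"commands": [[[1.4, 0.8, 0, 0, 0, 0.03], [2.8, 1.6, 0.2, 0, 0, 0.03], [4.0, 2.4, 0.5, 0, 0, 0.03], [4.57, 2.7, 0.7, 0, 0, 0.03], [4.57, 2.7, 0.7, 0, 0, 0.03], [4.57, 2.7, 1.61, 0, 0, 0.03], [4.57, 2.8, 1.61, 0, 0, 0.03], [4.56, 3.0, 1.61, 0, 0, 0.03], [4.56, 3.2, 1.61, 0, 0, 0.03], [4.55, 3.35, 1.61, 0, 0, 0.03], [4.55, 3.47, 1.61, 0, 0, 0.03], [4.55, 3.51, 1.61, 0, 0, 0.03]]]}}

```text
time: 13.4
position: [0.6092, 0.234, 0.2629]
tool_rot: [0.666, 0.746, 0.0, 0.0]
ft_force: [-0.7, 0.0, 0.9]
grip_width: 0.0006
grip_force: 0.3
```

Call:
{"op": "move_arm", "data": {"commands": [[[0, 0, 0, 0, 0, 0], [0, -0.2, 0, 0, 0, 0], [0, -0.7, 0, 0, 0, 0], [0, -0.8, -0.8, 0, 0, 0], [0, -2, -1.6, 0, 0, 0], [-1, -3, -1.6, 0, 0, 0], [-2.4, -3.3, -1.6, 0, 0, 0], [-3.8, -3.3, -1.6, 0, 0, 0], [-5, -3.3, -1.6, 0, 0, 0], [-5.5, -3.3, -1.6, 0, 0, 0], [-5.5, -3.3, -1.6, 0, 0, 0]]]}}

```text
time: 14.78
position: [0.5025, -0.0007, 0.3269]
tool_rot: [0.667, 0.745, 0.0, 0.0]
ft_force: [-0.3, 0.3, 0.0]
grip_width: 0.0002
grip_force: 0.0
```

Run:
```python
from h import *
st();knob("top","pics/t5.png")
```

```text
t 14.775 pos [ 0.5025 -0.0007  0.3269] frame [-0.1028 -0.2836] f [-0.3  0.3  0. ] w 0.0002
tool axes in frame: x [-0.  1.  0.] y [1. 0. 0.]  (frame x / y expressed in tool)
button [[0.038, -0.12], [0.044, -0.087], [0.052, -0.055]] 200
bar ((54.55792236328125, -87.24202728271484), (73.10443878173828, 34.31768035888672), 89.0921401977539)
knob [ 0.04549253 -0.06313497] 31
```

View pics/t5.png

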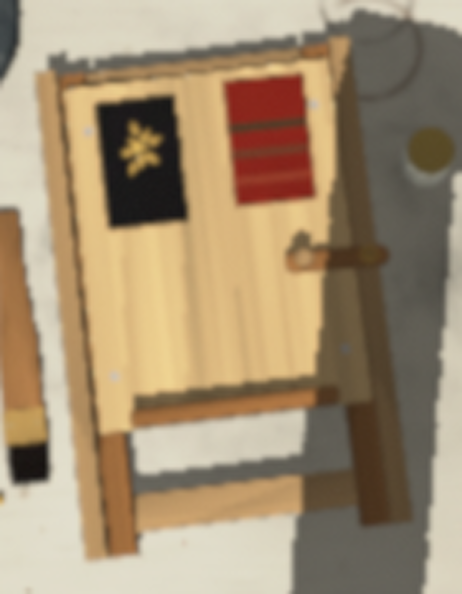

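The knob is at frame (45.5, −63) mm, so θ ≈ 1.58 and the button is square across the board edge. The board is flat, and the tiles and jar have not moved.

```bash
python3 -c "
from rig import *
print(hand_in())"
```

```text
the job is handed in; nothing more can be done
None
```

The board is pushed home and lies flat in its notches, the turn button sits square across its edge (about 1.58 rad), and the job was handed in at about 15 s with the tiles, bowl, jar and brush not touched.

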